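# Open the safety filler cap of a meal-box warmer

## Task

The water jacket of the meal-box warmer is due for topping up. Take off its filler cap: push the cap down against its spring until it comes to a firm stop, keep it down and turn it anticlockwise until it stops again, then lift it straight off, using no more force than it needs. Set the cap down gently, grip upwards and wholly on the wooden board, let go, and leave the other things as they are.

Things in the scene. Friction and masses are not known exactly. Their poses are not given: they have to be found in the camera images.
- warmer: grey metal meal-box warmer fixed on the table, 280 (x) x 250 (y) x 105 mm high; origin: centre of its underside; z up, its front (control panel) looks along its -x. A flat deck 105 mm deep runs along the front of its top with the filler in the middle; behind it a meal box stands in the well and rises to 125 mm above the table.
- filler_neck (a point): point on the filler neck's axis, level with the deck's top (90 mm in front of the warmer's origin, 105 mm above its underside); axes as the warmer's. The neck is 39 mm wide (50 mm over its three catches), 24 mm high; the sprung seal ring in its mouth reaches 38 mm above the deck once the cap is off. Marks on the deck: red locked, green roughly open.
- filler_cap: round black cap with a red grip bar, 60 mm in diameter, 50 mm high, 0.10 to 0.16 kg. Origin: centre of the skirt's lower rim; z up along its axis. Its disc's flat top is 28 mm above the origin; on that stands the grip bar, 50 mm long along the cap's x, 14 mm thick along y, 22 mm high. Locked: rim 12 mm above the deck, x axis within 4 degrees of the warmer's.
- cap_grip (a point): point on the cap's axis inside the grip bar, 40 mm above the cap's origin; turns with the cap. The spring pushes the cap up with 3.5 N when locked and 0.35 N more per mm of press. Cap and neck stand 40 N before they are harmed: all contact forces between cap and warmer added up, the spring's (4 to 8 N) included; so feel for each stop with 10 N or 0.2 N m.
- resting_board: small dark hardwood board lying loose on the table beside the warmer, on its left or its right, 84 (x) x 200 (y) x 16 mm thick; origin: centre of its underside, so its top is 16 mm above the origin
- label_roll: roll of labels lying flat on the other side of the warmer from the board, 77 mm in diameter, 25 mm high; origin: centre of its underside; leave alone
- thermometer: blue probe thermometer lying flat in front of the warmer, 179 mm long along its y, 26 mm wide, 16 mm high; origin: centre of its underside; leave alone
- spray_bottle: spray bottle, 56 x 121 x 252 mm high, standing behind the work on the right; origin: centre of its underside; leave alone
- cap_lugs (a point): point on the cap's axis 3.5 mm above its origin, midway between the three lugs inside the skirt. To clear the catch teeth the cap must go down 2 to 8 mm; a hard stop comes 1.5 mm below that. The depth differs from warmer to warmer and can only be felt. The sprung seal gives way with the cap; the stop does not.
- cap_disc (a point): centre of the disc's flat top, 28 mm above the cap's origin. Held down at or just off the lower stop the cap turns anticlockwise (from above) by 49 to 78 degrees, as the neck happens to be fitted, to a second hard stop. At that stop and up to 4 degrees short of it the lugs stand in their slots: the cap springs up 3 mm if let and lifts straight off; 20 mm clears the neck. Sideways play 1.5 mm.
There are look-alikes about, which are no part of the job. There is more than one size of the filler_cap; the job needs the middle-sized.

How it is judged:
By the outcome, as a careful person would: the job done as asked, in the order asked, and still so for the second after the job is handed in, with the robot touching nothing.
It also fails if it takes over 54 s, if anything falls off the work surface, if the arm or the gripper's body presses on something with over 40 N, if the wrist force passes 120 N, or if a joint passes its speed limit or range.

## Robot

A 6-joint arm with a two-finger parallel gripper is mounted at the origin on a cart in front of the work surface, level with it; the furniture and walls round the work are solid. World frame = base frame: x ahead of the robot, y to its left, z up, the work surface at z = 0. Lengths are in m, angles in degrees, forces in N, time in s.
With the tool pointing down it reaches from about 0.35 to 1 m from the base axis. Payload 7.1 kg.
Tool frame: the origin (TCP) lies between the finger pads; the fingertips stand robot.tcp_to_tips ahead of it and the grasp point (between the pads) lies 8 mm behind it (robot.tcp_to_tips is the distance from the TCP to the fingertips, in m); z points along the fingers, y is the line along which they close (so a half turn about z gives the same grasp; the last joint's range is limited). The gripper opens to 85 mm and grips with 20 to 120 N. Pads are 22 mm wide; open, the fingers measure 114 mm over their backs; the gripper's body (76 mm by 85 mm) begins 54 mm behind the grasp point. The pads swing forward as they close: fully open they stand 13 mm farther back than shut.
Start: joints at [73.339, 24.242, 93.386, -0, 62.372, -1.089], TCP at [0.168, 0.602, 0.242] pointing down, gripper open.
Joint ranges: [-172.04, 172.04], [-51.8, 120.97], [4.93, 147.93], [-75.15, 255.16], [6.16, 154.13], [-145.62, 145.62]. Speed limits (degrees/s): [136.94, 136.94, 172.46, 180, 180, 180].

## Interface

Orientations are given as [roll, pitch, yaw] about the fixed x, y, z axes, in that order (R = Rz(yaw) Ry(pitch) Rx(roll)).
In Python, from cell import robot, eyes, sign_off, silhouettes gives the robot as it stands.
- The arm moves only by the tool jog_arm, never from a script. Its argument "deltas" is a list of rows, each a list of 7 numbers: the turn, a rotation vector about the world's x, y, z in fractions of the full range, 1 being 360 degrees, then the shift along the world's x, y, z in fractions of the full range, 1 being 60 cm, then the opening, from 0 (shut) to 1 (fully open). In form: [[rx, ry, rz, x, y, z, claw], ...]. A call has 1 to 10 rows; each row is the pose to reach, as a shift and turn from the pose commanded when the call began; what a row does not reach only later rows make up. A row lasts 1/8 s, in which the tool goes at most 62.5 mm and 10.7 degrees, less where a joint would pass 70% of its speed; a pose out of reach is approached as far as the arm can. A call with a gripper value outside its range is refused whole. The fingers move at their own pace and stop on an object; "newtons" is the grip in N (left out, the last holds). Time passes only in rows, so rows that repeat a pose let the fingers close. It gives the time, the measured TCP pose, the force, the opening and the grip force at its end, in the units of the state.
- robot.get_obs(): the state, without advancing time (a new reading comes with each control period).
- eyes.read_camera(name): name is "scene" or "top" or "wrist"; returns a dict with "img" (480x640x3 uint8, red, green, blue), "fov_y" (degrees; the focal length in pixels is half the picture's height over the tangent of half this angle, whatever the lens; pixels are square), "cx", "cy" (the principal point, pixels), "R" (3x3) and "t" (3): a world point X has camera coordinates R X + t; the wrist camera has in their place "hand_eye" (4x4, takes a point from camera to tool coordinates, whose origin is the TCP and whose axes are the flange's). Camera axes: x right, y down, z forward; pixel columns grow to the right and rows downward; lengths in m; the calibration is good to about 2 mm. The wrist camera is an equidistant fisheye: a pixel r from the principal point sees the ray r / f radians off the axis. A picture is of the moment at which its call begins: read the wrist's pose just before it. There is no depth.
- sign_off(): hands the job in; it is judged then, once.
Trained networks look in the newest picture that a camera, given by its name, has taken for a name from the list of things; names that differ only in an ending like _2 or _b are one class to them, and where a whole thing is asked for, a point or a joint stands for the part that bears it (a point fixed in the world has none). Each returns a list of dicts, best first, with "conf" (0 to 1); they miss things now and then, are a little off and sometimes report something else, mostly with a low value. They report only what shows in the picture. A call takes as long as a camera call. They do not tell look-alikes from the thing itself.
- silhouettes(camera, label): "pixels" (480x640 bool, what is visible of it) and "centre" ([column, row] in pixels, amid what is visible of it).
The state is a dict: "t": time; "q": joint angles; "joint_vel": joint speeds; "joint_efforts": joint torques, N m; "tcp_pos": TCP position; "tcp_rot": TCP orientation; "force": force on the tool from outside, world axes, zero at the start; "moment": the same for the moment, N m; "gripper_width": finger opening in m; "gripper_force": force on a finger pad.
Only numpy, scipy, OpenCV 4.12 (cv2) and the standard library are available. Lean on these libraries where they do the work, as an engineer would, in place of code of your own. Each camera call takes 0.05 s, during which the arm holds its last target. There are 200 camera calls.

## Working session

There is one attempt and no reset: what is moved stays moved. The work goes in short steps, Python scripts to look and compute and a tool call to move; the robot and the scene stay as the last step left them, time stands still between calls to the robot, and variables do not carry over. Pictures are saved under pics/ and viewed, at most 10 in all, crops included, and the job is handed in when it is done.

Besides the shell and the picture viewer there is one more tool, called by a JSON object that holds its "fn" and its "kwargs". jog_arm: Moves the arm, as the interface text tells. Its arguments: {"type":"object","properties":{"deltas":{"type":"array"},"newtons":{"type":"number"}},"required":["deltas"]}

```bash
mkdir -p pics; cat > h.py <<'E'
import numpy as np, cv2
from cell import robot, eyes, sign_off, silhouettes
def ray(c,px):
    f=240/np.tan(np.radians(c["fov_y"]/2)); d=np.array([(px[0]-c["cx"])/f,(px[1]-c["cy"])/f,1.])
    R=np.array(c["R"]);return -R.T@np.array(c["t"]), R.T@d
def onz(c,px,z):
    o,d=ray(c,px); return o+d*(z-o[2])/d[2]
def proj(c,X):
    f=240/np.tan(np.radians(c["fov_y"]/2)); p=np.array(c["R"])@np.array(X)+np.array(c["t"]); return [c["cx"]+f*p[0]/p[2],c["cy"]+f*p[1]/p[2]]
E
python3 - <<'E'
from h import *
o=robot.get_obs();print({k:o[k] for k in("t","tcp_pos","tcp_rot","force","gripper_width")},robot.tcp_to_tips)
for n in("scene","top"):
    c=eyes.read_camera(n);cv2.imwrite(f"pics/{n}0.png",c["img"][...,::-1])
    print(n,c["fov_y"],onz(c,[c["cx"],c["cy"]],0),ray(c,[0,0])[0])
    for l,z in(("warmer",.1),("filler_cap",.145),("resting_board",.016),("label_roll",.025),("thermometer",.016),("spray_bottle",.1)):
        for s in silhouettes(n,l):
            ce=s["centre"];r=cv2.minAreaRect(np.argwhere(s["pixels"])[:,::-1].astype(np.float32))
            print(l,round(s["conf"],2),np.round(ce),np.round(onz(c,ce,z),3),[np.round(onz(c,p,z)[:2],3).tolist() for p in cv2.boxPoints(r)])
E
```

```text
{'t': 0.0, 'tcp_pos': array([0.16760803, 0.60157487, 0.24155386]), 'tcp_rot': array([-1.79913520e+02, -1.82725848e-03,  1.64426611e+02]), 'force': array([0.59515942, 1.01047526, 0.64382639]), 'gripper_width': 0.08512773017887214} 0.011
scene 48.340740762218694 [ 6.67765594e-01  9.32274973e-02 -1.11022302e-16] [ 0.01570465 -0.61423825  0.81840721]
warmer 0.64 [348. 251.] [ 0.602 -0.074  0.1  ] [[0.436, 0.042], [0.819, 0.261], [0.805, -0.157], [0.479, -0.261]]
filler_cap 0.74 [323. 242.] [ 0.55  -0.057  0.145] [[0.532, -0.01], [0.607, -0.015], [0.569, -0.094], [0.499, -0.087]]
filler_cap 0.66 [276. 316.] [ 0.364 -0.137  0.145] [[0.365, -0.105], [0.389, -0.128], [0.359, -0.163], [0.336, -0.14]]
filler_cap 0.61 [298. 351.] [ 0.342 -0.214  0.145] [[0.345, -0.152], [0.402, -0.207], [0.336, -0.275], [0.284, -0.225]]
resting_board 0.93 [425. 384.] [ 0.516 -0.344  0.016] [[0.416, -0.314], [0.629, -0.275], [0.627, -0.374], [0.424, -0.399]]
label_roll 0.59 [216. 228.] [0.502 0.254 0.025] [[0.498, 0.325], [0.565, 0.284], [0.51, 0.195], [0.447, 0.235]]
thermometer 0.74 [199. 285.] [0.371 0.132 0.
[... 754 characters left out ...]
r_cap 0.57 [320. 232.] [ 0.555 -0.039  0.145] [[0.592, -0.011], [0.59, -0.069], [0.528, -0.067], [0.529, -0.01]]
resting_board 0.72 [320. 228.] [ 0.587 -0.042  0.016] [[0.621, -0.005], [0.62, -0.074], [0.548, -0.072], [0.549, -0.004]]
resting_board 0.65 [459. 255.] [ 0.523 -0.335  0.016] [[0.62, -0.282], [0.635, -0.372], [0.433, -0.393], [0.42, -0.306]]
label_roll 0.74 [176. 267.] [0.509 0.262 0.025] [[0.55, 0.311], [0.549, 0.233], [0.473, 0.231], [0.474, 0.308]]
thermometer 0.77 [234. 327.] [0.384 0.141 0.016] [[0.396, 0.177], [0.405, 0.01], [0.38, 0.008], [0.37, 0.175]]
spray_bottle 0.87 [439. 155.] [ 0.716 -0.283  0.1  ] [[0.684, -0.215], [0.805, -0.326], [0.763, -0.367], [0.644, -0.255]]
```

View pics/top0.png

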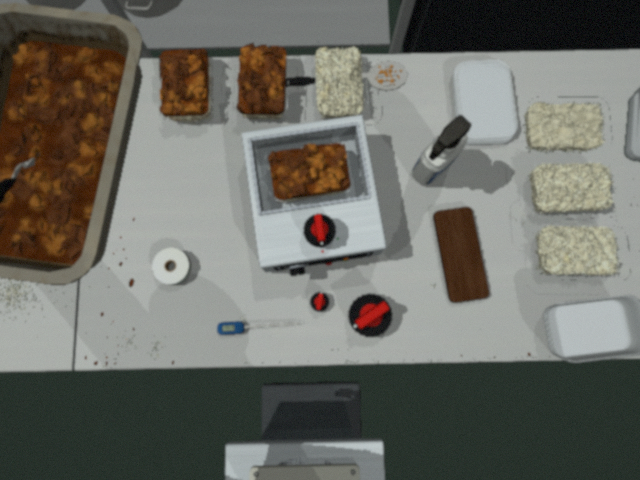

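View pics/scene0.png

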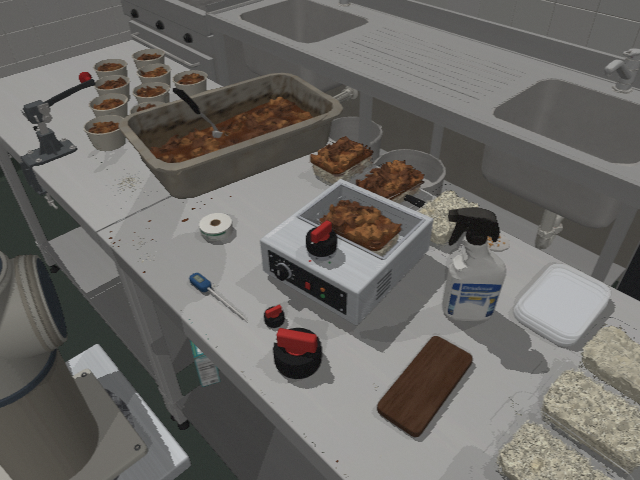

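The middle-sized cap is the one on the warmer, at top (320,230) and scene (322,238). The look-alikes on the table are a small one at top (320,301) and a large one at (370,315). The board is on the right at top (461,254). Next I fit the bar, the warmer and the board poses.

```bash
cat > fit.py <<'E'
from h import *
from scipy.optimize import minimize
C={n:eyes.read_camera(n) for n in("scene","top")}
def box(x,y,yaw,lx,ly,z0,z1):
    a=np.radians(yaw);c,s=np.cos(a),np.sin(a)
    return [[x+c*i*lx/2-s*j*ly/2,y+s*i*lx/2+c*j*ly/2,z] for i in(-1,1) for j in(-1,1) for z in(z0,z1)]
def hull(c,P,S=4):
    m=np.zeros((480*S,640*S),np.uint8);h=cv2.convexHull(np.float32([proj(c,p) for p in P])*S+S/2)
    cv2.fillConvexPoly(m,np.int32(np.round(h)),1);return cv2.resize(m.astype(np.float32),(640,480),interpolation=cv2.INTER_AREA)
def fit(masks,f,x0,st):
    L=lambda v:sum(np.abs(hull(C[n],f(v))-m).sum()/m.sum() for n,m in masks.items())
    sx=np.array([[0]*len(x0)]+np.diag(st).tolist())+x0
    r=minimize(L,x0,method="Nelder-Mead",options=dict(initial_simplex=sx,maxiter=150));return r.x.round(4),round(r.fun,3)
E
cat > m1.py <<'E'
from fit import *
M={}
for n,c in C.items():
    i=c["img"].astype(int);red=(i[...,0]>90)&(i[...,0]>2*i[...,1])&(i[...,0]>2*i[...,2])
    u,v=map(int,proj(c,[.565,-.04,.155]));w=np.zeros_like(red);w[v-25:v+25,u-25:u+25]=1;M[n]=(red&w).astype(np.float32);print(n,u,v,M[n].sum())
for k in [["scene","top"],["top"],["scene"]]:
    print(k,fit({a:M[a] for a in k},lambda v:box(v[0],v[1],v[2],.05,.014,.145,.167),[.555,-.04,8],[.01,.01,8]))
B={}
for n in C:
    for s in silhouettes(n,"resting_board"):
        p=onz(C[n],s["centre"],.016)
        if p[1]<-.25: B[n]=s["pixels"].astype(np.float32);break
print("board",fit(B,lambda v:box(v[0],v[1],v[2],.084,.2,0,.016),[.525,-.338,96],[.01,.01,5]))
W={n:max(silhouettes(n,"warmer"),key=lambda s:s["conf"])["pixels"].astype(np.float32) for n in C}
print("warmer",fit(W,lambda v:box(v[0],v[1],v[2],.28,.25,0,.105),[.64,-.03,8],[.01,.01,5]))
E
python3 m1.py
```

```text
scene 322 230 186.0
top 319 225 298.0
['scene', 'top'] (array([ 0.5614, -0.0394, 12.8726]), np.float64(1.312))
['top'] (array([ 0.5601, -0.0383,  8.0228]), np.float64(0.388))
['scene'] (array([ 0.5601, -0.0408, 17.9232]), np.float64(0.851))
board (array([ 0.5285, -0.3399, 97.2353]), np.float64(0.089))
warmer (array([ 0.6526, -0.0265,  8.0341]), np.float64(0.208))
```

Units first: shifts go in shares of 60 cm and turns go in shares of 360 degrees. So -42 cm is -0.7, -4.2 cm is -0.07, -100 degrees is -0.2778.

{"fn": "jog_arm", "kwargs": {"deltas": [[0,0,-0.0278,0.0433,-0.07,0.0067,1],[0,0,-0.0556,0.0867,-0.14,0.0133,1],[0,0,-0.0833,0.13,-0.21,0.02,1],[0,0,-0.1111,0.1733,-0.28,0.0267,1],[0,0,-0.1389,0.2167,-0.35,0.0333,1],[0,0,-0.1667,0.26,-0.42,0.04,1],[0,0,-0.1944,0.3033,-0.49,0.0467,1],[0,0,-0.2222,0.3467,-0.56,0.0533,1],[0,0,-0.25,0.39,-0.63,0.06,1],[0,0,-0.2778,0.4333,-0.7,0.0667,1]]}}

```text
t: 2.25
tcp_pos: [0.4285, 0.1807, 0.2828]
tcp_rot: [180.0, -0.0, 64.1]
force: [1.2, 0.9, -0.8]
gripper_width: 0.0854
gripper_force: 0.0
```

Converted, -22 cm is -0.3667, -18.5 cm is -0.3083, -56 degrees is -0.1556.

{"fn": "jog_arm", "kwargs": {"deltas": [[0,0,-0.0278,0.0383,-0.0617,0,1],[0,0,-0.0556,0.0767,-0.1233,0,1],[0,0,-0.0833,0.115,-0.185,0,1],[0,0,-0.1111,0.1533,-0.2467,0,1],[0,0,-0.1389,0.1917,-0.3083,0,1],[0,0,-0.1556,0.2233,-0.3667,0,1],[0,0,-0.1556,0.2233,-0.3667,0,1],[0,0,-0.1556,0.2233,-0.3667,0,1]]}}

```text
t: 3.25
tcp_pos: [0.5613, -0.0376, 0.2821]
tcp_rot: [-180.0, 0.0, 8.5]
force: [-0.4, 0.5, -0.7]
gripper_width: 0.0851
gripper_force: 0.0
```

```bash
cat >> h.py <<'E'
from scipy.spatial.transform import Rotation as Ro
def wrist():
    o=robot.get_obs();c=eyes.read_camera("wrist");T=np.eye(4);T[:3,:3]=Ro.from_euler("xyz",o["tcp_rot"],degrees=True).as_matrix();T[:3,3]=o["tcp_pos"]
    c["W"]=T@np.array(c["hand_eye"]);c["f"]=240/np.tan(np.radians(c["fov_y"]/2));return c,o
def wproj(c,X):
    p=c["W"][:3,:3].T@(np.array(X)-c["W"][:3,3]);r=np.hypot(p[0],p[1]);k=c["f"]*np.arctan2(r,p[2])/r;return [c["cx"]+k*p[0],c["cy"]+k*p[1]]
def wonz(c,px,z):
    d=np.array([px[0]-c["cx"],px[1]-c["cy"]]);r=np.hypot(*d);a=r/c["f"];v=c["W"][:3,:3]@np.array([*(d/max(r,1e-9)*np.sin(a)),np.cos(a)]);o=c["W"][:3,3];return o+v*(z-o[2])/v[2]
E
python3 - <<'E'
from h import *
c,o=wrist();print(o["t"],o["tcp_pos"],o["tcp_rot"],o["q"],o["force"]);cv2.imwrite("pics/w1.png",c["img"][...,::-1])
i=c["img"].astype(int);red=(i[...,0]>90)&(i[...,0]>2*i[...,1])&(i[...,0]>2*i[...,2])
print(c["fov_y"],c["hand_eye"])
n,l,st,ce=cv2.connectedComponentsWithStats(red.astype(np.uint8))
for k in range(1,n):
    if st[k,4]>50:
        r=cv2.minAreaRect(np.argwhere(l==k)[:,::-1].astype(np.float32))
        print(st[k],ce[k],wonz(c,ce[k],.167),[np.round(wonz(c,p,.167)[:2],4).tolist() for p in cv2.boxPoints(r)])
E
```

```text
3.25 [ 0.56125938 -0.03763947  0.28207889] [-1.79970386e+02  4.17339428e-02  8.46195018e+00] [-5.05864215e+00  1.64526262e+01  9.92828836e+01  2.11234724e-02
  6.43119925e+01  7.64702542e+01] [-0.42836699  0.46865722 -0.65754355]
65.70646984690485 [[ 4.53374347e-04 -9.65640457e-01 -2.59881325e-01  6.60718174e-02]
 [ 9.99999504e-01  6.68236883e-04 -7.38423380e-04 -9.12513244e-06]
 [ 8.86713777e-04 -2.59880861e-01  9.65640281e-01 -1.31296523e-01]
 [ 0.00000000e+00  0.00000000e+00  0.00000000e+00  1.00000000e+00]]
[ 301  204   41   72 1895] [320.79155673 238.61108179] [ 0.5632315  -0.03822531  0.167     ] [[0.5414, -0.018], [0.5882, -0.0283], [0.5822, -0.0556], [0.5345, -0.0465]]
[294 304  18  27 301] [301.33554817 316.62458472] [ 0.50236286 -0.03289265  0.167     ] [[0.511, -0.0256], [0.514, -0.0377], [0.4932, -0.0423], [0.49, -0.0298]]
[ 357  340   62   45 1688] [385.68009479 360.7813981 ] [ 0.4722428  -0.10384271  0.167     ] [[0.4768, -0.0732], [0.5021, -0.1145], [0.4726, -0.1333], [0.4455, -0.0899]]
```

View pics/w1.png

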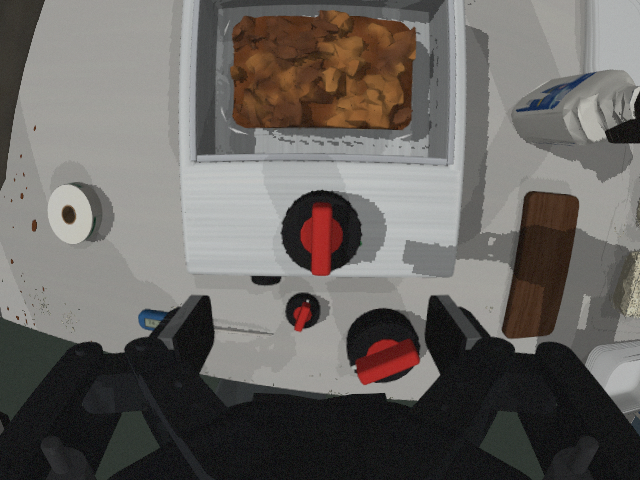

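The wrist view shows the cap at (321,232) on the deck. The red bar runs from (322,204) to (321,275), with a red hub disc that biased the blob fit. I'll refine with the bar's ends and its front half.

```bash
python3 - <<'E'
from h import *
c,o=wrist()
i=c["img"].astype(int);red=(i[...,0]>90)&(i[...,0]>2*i[...,1])&(i[...,0]>2*i[...,2])
for r in range(203,279,5):
    k=np.where(red[r,290:350])[0]+290
    if len(k):print(r,k[0],k[-1])
print(wonz(c,[321,275],.167),wonz(c,[322,204],.167),wonz(c,[322,204],.145))
for s in silhouettes("wrist","resting_board"):print(s["conf"],s["centre"],wonz(c,s["centre"],.016))
# deck edges: front edge and well edge brightness -> yaw
for px in([187,272],[452,275],[183,160],[463,163]):print(px,wonz(c,px,.105)[:2].round(4))
for z in(.117,.145):
  blk=[wonz(c,p,z)[:2].round(4) for p in([283,232],[361,232],[321,190],[321,273])];print(z,blk)
print([wproj(c,[x,y,.157]) for x,y in((.5635,-.039),(.561,-.039))])
E
```

```text
208 313 331
213 313 332
218 310 332
223 304 338
228 302 341
233 301 342
238 301 342
243 303 340
248 305 337
253 312 331
258 312 330
263 312 330
268 312 330
273 313 329
[ 0.53691589 -0.0419704   0.167     ] [ 0.58698381 -0.03507731  0.167     ] [ 0.58344757 -0.03575144  0.145     ]
0.76 [538.9, 264.0] [ 0.5330581  -0.32590868  0.016     ]
[187, 272] [0.4975 0.0767]
[452, 275] [ 0.531  -0.1655]
[183, 160] [0.5989 0.0874]
[463, 163] [ 0.6326 -0.1523]
0.117 [array([ 0.5512, -0.0083]), array([ 0.5608, -0.0719]), array([ 0.5901, -0.0341]), array([ 0.5205, -0.0446])]
0.145 [array([ 0.5583, -0.0102]), array([ 0.567 , -0.0677]), array([ 0.5935, -0.0335]), array([ 0.5305, -0.043 ])]
[[np.float64(322.415140644763), np.float64(234.79735616408666)], [np.float64(321.8875951911594), np.float64(238.1616335811421)]]
```

Converted, -12.2 cm is -0.2033, -11.3 cm is -0.1883, -0.5 degrees is -0.0014.

{"fn": "jog_arm", "kwargs": {"deltas": [[0,0,-0.0014,0.0017,-0.0017,-0.05,1],[0,0,-0.0014,0.0017,-0.0017,-0.1083,1],[0,0,-0.0014,0.0017,-0.0017,-0.1583,1],[0,0,-0.0014,0.0017,-0.0017,-0.1883,1],[0,0,-0.0014,0.0017,-0.0017,-0.2033,1],[0,0,-0.0014,0.0017,-0.0017,-0.2033,0.6],[0,0,-0.0014,0.0017,-0.0017,-0.2033,0.35],[0,0,-0.0014,0.0017,-0.0017,-0.2033,0.35],[0,0,-0.0014,0.0017,-0.0017,-0.2033,0.35]], "newtons": 40}}

```text
t: 4.53
tcp_pos: [0.563, -0.039, 0.1609]
tcp_rot: [180.0, -0.1, 7.9]
force: [-1.0, -0.2, -0.2]
gripper_width: 0.0301
gripper_force: 0.0
```

{"fn": "jog_arm", "kwargs": {"deltas": [[0,0,0,0,0,0,0.25],[0,0,0,0,0,0,0.15],[0,0,0,0,0,0,0.1],[0,0,0,0,0,0,0],[0,0,0,0,0,0,0],[0,0,0,0,0,0,0]]}}

```text
t: 5.28
tcp_pos: [0.5628, -0.0389, 0.1604]
tcp_rot: [180.0, -0.0, 7.9]
force: [-0.2, 0.4, 2.1]
gripper_width: 0.0134
gripper_force: 40.4
```

```bash
cat > st.py <<'E'
from h import *
o=robot.get_obs()
for k in("t","tcp_pos","tcp_rot","force","moment","gripper_width","gripper_force"):print(k,np.round(o[k],4))
E
python3 st.py; python3 -c "
from h import *
c,o=wrist();cv2.imwrite('pics/w2.png',c['img'][...,::-1])"
```

```text
t 5.275
tcp_pos [ 0.5628 -0.0389  0.1604]
tcp_rot [ 1.799986e+02 -8.800000e-03  7.925500e+00]
force [-0.1574  0.4003  2.0925]
moment [0.0868 0.0904 0.0186]
gripper_width 0.0134
gripper_force 40.3954
```

View pics/w2.png

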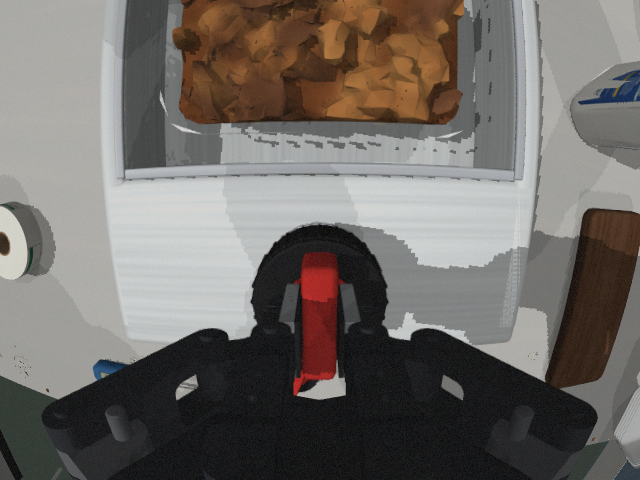

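The bar is centred between the pads at (320,310). I'll press down in small steps, watching the force.

Converted, -0.3 cm is -0.005, -0.2 cm is -0.0033.

{"fn": "jog_arm", "kwargs": {"deltas": [[0,0,0,0,0,-0.0017,0],[0,0,0,0,0,-0.0033,0],[0,0,0,0,0,-0.005,0],[0,0,0,0,0,-0.005,0]]}}

```text
t: 5.82
tcp_pos: [0.5628, -0.039, 0.1573]
tcp_rot: [-180.0, -0.0, 7.9]
force: [-0.3, -0.7, 4.0]
gripper_width: 0.0132
gripper_force: 40.5
```

{"fn": "jog_arm", "kwargs": {"deltas": [[0,0,0,0,0,-0.0017,0],[0,0,0,0,0,-0.0017,0]]}}

```text
t: 6.08
tcp_pos: [0.5628, -0.0389, 0.1567]
tcp_rot: [180.0, -0.0, 7.9]
force: [-1.2, 0.1, 6.9]
gripper_width: 0.0131
gripper_force: 41.1
```

Converted, -0.05 cm is -0.0008.

{"fn": "jog_arm", "kwargs": {"deltas": [[0,0,0,0,0,-0.0008,0],[0,0,0,0,0,-0.0008,0],[0,0,0,0,0,-0.0008,0]]}}

```text
t: 6.45
tcp_pos: [0.5629, -0.0389, 0.1567]
tcp_rot: [180.0, -0.0, 7.9]
force: [-3.4, 1.8, 11.3]
gripper_width: 0.0128
gripper_force: 41.7
```

```bash
python3 st.py
```

```text
t 6.45
tcp_pos [ 0.5629 -0.0389  0.1567]
tcp_rot [ 1.79996e+02 -2.42000e-02  7.92700e+00]
force [-3.4057  1.7542 11.2731]
moment [ 0.1858  0.5603 -0.0145]
gripper_width 0.0128
gripper_force 41.699
```

Firm stop felt at about 3.7 mm of press. I'll ease off slightly and turn anticlockwise.

Converted, 0.04 cm is 0.0007, 8 degrees is 0.0222.

{"fn": "jog_arm", "kwargs": {"deltas": [[0,0,0,0,0,0.0007,0],[0,0,0.0111,0,0,0.0007,0],[0,0,0.0222,0,0,0.0007,0],[0,0,0.0222,0,0,0.0007,0]]}}

```text
t: 6.95
tcp_pos: [0.5631, -0.0389, 0.1567]
tcp_rot: [180.0, -0.1, 16.0]
force: [-0.2, 1.4, 6.1]
gripper_width: 0.0134
gripper_force: 41.0
```

```bash
python3 st.py
```

```text
t 6.95
tcp_pos [ 0.5631 -0.0389  0.1567]
tcp_rot [ 1.799847e+02 -5.050000e-02  1.597360e+01]
force [-0.183   1.3555  6.087 ]
moment [ 0.1455  0.169  -0.0198]
gripper_width 0.0134
gripper_force 41.0024
```

Converted, 36 degrees is 0.1.

{"fn": "jog_arm", "kwargs": {"deltas": [[0,0,0.0139,0,0,0,0],[0,0,0.0278,0,0,0,0],[0,0,0.0417,0,0,0,0],[0,0,0.0556,0,0,0,0],[0,0,0.0694,0,0,0,0],[0,0,0.0833,0,0,0,0],[0,0,0.0972,0,0,0,0],[0,0,0.1,0,0,0,0],[0,0,0.1,0,0,0,0]]}}

```text
t: 8.07
tcp_pos: [0.5629, -0.0383, 0.1567]
tcp_rot: [-180.0, -0.1, 51.9]
force: [-0.9, 4.7, 7.7]
gripper_width: 0.0131
gripper_force: 41.2
```

```bash
python3 st.py
```

```text
t 8.075
tcp_pos [ 0.5629 -0.0383  0.1567]
tcp_rot [-1.799786e+02 -6.520000e-02  5.190690e+01]
force [-0.9353  4.6802  7.7146]
moment [ 0.7853  0.2555 -0.0904]
gripper_width 0.0131
gripper_force 41.1564
```

Converted, 0.05 cm is 0.0008, 5 degrees is 0.0139.

{"fn": "jog_arm", "kwargs": {"deltas": [[0,0,0,0,0.0008,0,0],[0,0,0.0056,0,0.0008,0,0],[0,0,0.0111,0,0.0008,0,0],[0,0,0.0139,0,0.0008,0,0],[0,0,0.0139,0,0.0008,0,0]]}}

```text
t: 8.7
tcp_pos: [0.5628, -0.0379, 0.1567]
tcp_rot: [-180.0, -0.1, 56.9]
force: [-2.6, 3.1, 7.8]
gripper_width: 0.0134
gripper_force: 41.2
```

```bash
python3 st.py
```

```text
t 8.7
tcp_pos [ 0.5628 -0.0379  0.1567]
tcp_rot [-1.799857e+02 -5.110000e-02  5.691450e+01]
force [-2.5853  3.1023  7.7825]
moment [ 0.6257  0.3246 -0.0269]
gripper_width 0.0134
gripper_force 41.1894
```

Converted, 0.04 cm is 0.0007, -0.03 cm is -0.0005, 4 degrees is 0.0111.

{"fn": "jog_arm", "kwargs": {"deltas": [[0,0,0.0056,-0.0005,0.0007,0,0],[0,0,0.0111,-0.0005,0.0007,0,0],[0,0,0.0111,-0.0005,0.0007,0,0]]}}

```text
t: 9.07
tcp_pos: [0.5627, -0.0377, 0.1567]
tcp_rot: [180.0, -0.0, 60.9]
force: [-1.2, 3.0, 7.0]
gripper_width: 0.0131
gripper_force: 41.1
```

```bash
python3 st.py|egrep "rot|mom|forc"
```

```text
tcp_rot [ 1.799843e+02 -4.450000e-02  6.093620e+01]
force [-1.2403  3.0448  6.9853]
moment [0.4086 0.2776 0.0151]
gripper_force 41.0897
```

Converted, -0.02 cm is -0.0003, 4 degrees is 0.0111.

{"fn": "jog_arm", "kwargs": {"deltas": [[0,0,0.0056,-0.0003,0.0003,0,0],[0,0,0.0111,-0.0003,0.0003,0,0],[0,0,0.0111,-0.0003,0.0003,0,0]]}}

```text
t: 9.45
tcp_pos: [0.5626, -0.0376, 0.1567]
tcp_rot: [180.0, -0.0, 64.9]
force: [-0.8, 1.4, 6.4]
gripper_width: 0.0131
gripper_force: 41.0
```

```bash
python3 st.py|egrep "rot|mom|forc"
```

```text
tcp_rot [ 1.799665e+02 -3.770000e-02  6.494160e+01]
force [-0.82    1.4465  6.4365]
moment [0.4137 0.1902 0.0249]
gripper_force 41.0412
```

Converted, -0.02 cm is -0.0003, 4 degrees is 0.0111.

{"fn": "jog_arm", "kwargs": {"deltas": [[0,0,0.0056,-0.0003,0.0003,0,0],[0,0,0.0111,-0.0003,0.0003,0,0],[0,0,0.0111,-0.0003,0.0003,0,0]]}}

```text
t: 9.82
tcp_pos: [0.5625, -0.0376, 0.1567]
tcp_rot: [179.9, -0.0, 68.9]
force: [0.0, 1.4, 6.7]
gripper_width: 0.0132
gripper_force: 41.0
```

```bash
python3 st.py|egrep "rot|mom|forc"
```

```text
tcp_rot [ 1.799417e+02 -2.450000e-02  6.894740e+01]
force [0.0084 1.4484 6.7206]
moment [0.1844 0.1259 0.0098]
gripper_force 40.9717
```

Converted, 0.01 cm is 0.0002, 4 degrees is 0.0111.

{"fn": "jog_arm", "kwargs": {"deltas": [[0,0,0.0056,0,0.0002,0,0],[0,0,0.0111,0,0.0002,0,0],[0,0,0.0111,0,0.0002,0,0]]}}

```text
t: 10.2
tcp_pos: [0.5622, -0.0371, 0.1567]
tcp_rot: [180.0, -0.1, 72.9]
force: [-1.4, 4.1, 7.2]
gripper_width: 0.013
gripper_force: 41.2
```

```bash
python3 st.py|egrep "rot|mom|forc"
```

```text
tcp_rot [ 1.799942e+02 -5.880000e-02  7.290650e+01]
force [-1.3854  4.1066  7.2262]
moment [ 0.6263  0.3371 -0.154 ]
gripper_force 41.2446
```

Converted, 0.03 cm is 0.0005, -0.02 cm is -0.0003, 1.5 degrees is 0.0042.

{"fn": "jog_arm", "kwargs": {"deltas": [[0,0,0.0028,-0.0003,0.0005,0,0],[0,0,0.0042,-0.0003,0.0005,0,0],[0,0,0.0042,-0.0003,0.0005,0,0]]}}

```text
t: 10.58
tcp_pos: [0.562, -0.0368, 0.1567]
tcp_rot: [180.0, -0.1, 74.4]
force: [-2.1, 3.9, 7.2]
gripper_width: 0.0133
gripper_force: 41.6
```

```bash
python3 st.py|egrep "rot|mom|forc"
```

```text
tcp_rot [ 1.799928e+02 -6.070000e-02  7.435910e+01]
force [-2.0614  3.8592  7.2389]
moment [ 0.5169  0.2944 -0.3712]
gripper_force 41.5954
```

Second stop felt at about 65° (moment 0.37 N m). I'll ease off a degree and let it rise.

Converted, 0.2 cm is 0.0033, 0.1 cm is 0.0017, -1.2 degrees is -0.0033.

{"fn": "jog_arm", "kwargs": {"deltas": [[0,0,-0.0028,0,0,0,0],[0,0,-0.0033,0,0,0.0017,0],[0,0,-0.0033,0,0,0.0033,0],[0,0,-0.0033,0,0,0.0033,0]]}}

```text
t: 11.08
tcp_pos: [0.5616, -0.0369, 0.1581]
tcp_rot: [-180.0, -0.0, 73.2]
force: [-1.0, 4.6, -0.1]
gripper_width: 0.0131
gripper_force: 40.3
```

```bash
python3 st.py|egrep "rot|mom|forc"
```

```text
tcp_rot [-1.799605e+02 -2.020000e-02  7.322830e+01]
force [-1.0073  4.5678 -0.0679]
moment [ 0.8619 -0.017  -0.0606]
gripper_force 40.2686
```

Converted, 0.08 cm is 0.0013, 0.04 cm is 0.0007.

{"fn": "jog_arm", "kwargs": {"deltas": [[0,0,0,0,0.0007,0,0],[0,0,0,0,0.0013,0,0],[0,0,0,0,0.0013,0,0]]}}

```text
t: 11.45
tcp_pos: [0.5617, -0.0367, 0.1581]
tcp_rot: [-180.0, 0.0, 73.2]
force: [-0.7, 1.2, 0.6]
gripper_width: 0.0131
gripper_force: 40.2
```

```bash
python3 st.py|egrep "pos|rot|mom|forc"
```

```text
tcp_pos [ 0.5617 -0.0367  0.1581]
tcp_rot [-1.799863e+02  3.100000e-02  7.323250e+01]
force [-0.7181  1.1679  0.5663]
moment [ 0.1328  0.1012 -0.08  ]
gripper_force 40.1787
```

{"fn": "jog_arm", "kwargs": {"deltas": [[0,0,0,0,0,0.0005,0],[0,0,0,0,0,0.001,0],[0,0,0,0,0,0.001,0]]}}

```text
t: 11.82
tcp_pos: [0.5617, -0.0367, 0.1588]
tcp_rot: [-180.0, 0.0, 73.2]
force: [-1.1, -0.9, 0.3]
gripper_width: 0.0134
gripper_force: 40.2
```

```bash
python3 st.py|egrep "pos|rot|mom|forc"
```

```text
tcp_pos [ 0.5617 -0.0367  0.1588]
tcp_rot [-1.799861e+02  2.130000e-02  7.322980e+01]
force [-1.0958 -0.9074  0.2894]
moment [-0.1058  0.1864 -0.1131]
gripper_force 40.1693
```

Converted, 0.1 cm is 0.0017, 0.05 cm is 0.0008.

{"fn": "jog_arm", "kwargs": {"deltas": [[0,0,0,0,0,0.0008,0],[0,0,0,0,0,0.0017,0],[0,0,0,0,0,0.0017,0]]}}

```text
t: 12.2
tcp_pos: [0.5617, -0.0366, 0.1598]
tcp_rot: [-180.0, 0.0, 73.2]
force: [-2.6, -1.3, -0.1]
gripper_width: 0.013
gripper_force: 40.2
```

```bash
python3 st.py|egrep "pos|rot|mom|forc"
```

```text
tcp_pos [ 0.5617 -0.0366  0.1598]
tcp_rot [-1.799851e+02  1.400000e-02  7.323070e+01]
force [-2.585  -1.2548 -0.0971]
moment [-0.2202  0.3192 -0.0652]
gripper_force 40.2103
```

Converted, 0.5 cm is 0.0083, 0.3 cm is 0.005.

{"fn": "jog_arm", "kwargs": {"deltas": [[0,0,0,-0.0005,0,0.0017,0],[0,0,0,-0.0005,-0.0002,0.005,0],[0,0,0,-0.0005,-0.0002,0.0083,0]]}}

```text
t: 12.58
tcp_pos: [0.5615, -0.0365, 0.1649]
tcp_rot: [-180.0, -0.0, 73.2]
force: [0.2, -0.6, -2.2]
gripper_width: 0.0134
gripper_force: 39.9
```

Converted, 7 cm is 0.1167, 4 cm is 0.0667.

{"fn": "jog_arm", "kwargs": {"deltas": [[0,0,0,0,0,0.0067,0],[0,0,0,0,0,0.0133,0],[0,0,0,0,0,0.0217,0],[0,0,0,0,0,0.0383,0],[0,0,0,0,0,0.0667,0],[0,0,0,0,0,0.1167,0],[0,0,0,0,0,0.1167,0]]}}

```text
t: 13.45
tcp_pos: [0.5634, -0.0367, 0.238]
tcp_rot: [179.7, -0.1, 73.2]
force: [-1.0, 0.8, -0.8]
gripper_width: 0.0133
gripper_force: 40.0
```

```bash
python3 st.py; python3 - <<'E'
from h import *
c,o=wrist();cv2.imwrite("pics/w3.png",c["img"][...,::-1])
for s in silhouettes("wrist","resting_board"):
    b=cv2.boxPoints(cv2.minAreaRect(np.argwhere(s["pixels"])[:,::-1].astype(np.float32)));print(s["conf"],s["centre"],[wonz(c,p,.016)[:2].round(4) for p in b])
E
python3 m1.py | tail -2
```

```text
t 13.45
tcp_pos [ 0.5634 -0.0367  0.238 ]
tcp_rot [ 1.796667e+02 -7.080000e-02  7.322570e+01]
force [-1.0316  0.7674 -0.8436]
moment [-0.0867 -0.0077  0.0091]
gripper_width 0.0133
gripper_force 40.0006
board (array([ 0.528 , -0.3403, 97.2955]), np.float64(0.069))
warmer (array([ 0.6556, -0.0267,  8.5143]), np.float64(9.966))fit.py:11: RuntimeWarning: divide by zero encountered in scalar divide
  L=lambda v:sum(np.abs(hull(C[n],f(v))-m).sum()/m.sum() for n,m in masks.items())
  np.max(np.abs(fsim[0] - fsim[1:])) <= fatol):
```

View pics/w3.png

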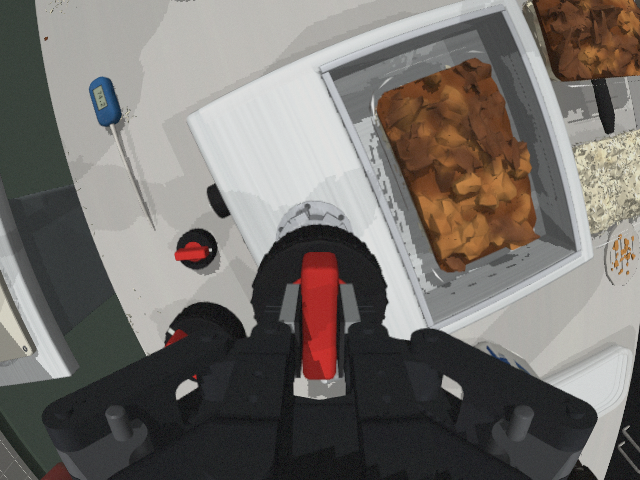

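The cap is off and held at (320,300), with the bare neck visible behind it at (315,215). I'll go beside the board and check its position from close up.

Converted, -29.3 cm is -0.4883, -12.3 cm is -0.205, -65 degrees is -0.1806.

{"fn": "jog_arm", "kwargs": {"deltas": [[0,0,-0.025,-0.025,-0.0667,0.0083,0],[0,0,-0.05,-0.05,-0.1333,0.0167,0],[0,0,-0.075,-0.0833,-0.2,0.0167,0],[0,0,-0.1,-0.1167,-0.2667,0.0167,0],[0,0,-0.125,-0.1417,-0.3333,0.0167,0],[0,0,-0.15,-0.1667,-0.4,0.0167,0],[0,0,-0.1694,-0.1917,-0.4583,0.0167,0],[0,0,-0.1806,-0.205,-0.4883,0.0167,0],[0,0,-0.1806,-0.205,-0.4883,0.0167,0],[0,0,-0.1806,-0.205,-0.4883,0.0167,0]]}}

```text
t: 15.1
tcp_pos: [0.4387, -0.3288, 0.2446]
tcp_rot: [-180.0, 0.0, 8.3]
force: [0.2, -0.2, -0.4]
gripper_width: 0.0133
gripper_force: 40.0
```

```bash
python3 - <<'E'
from h import *
c,o=wrist();print(o["t"],o["tcp_pos"],o["tcp_rot"],o["q"]);im=c["img"][...,::-1].copy()
a=np.radians(97.3)
for i,j in((-1,-1),(1,-1),(1,1),(-1,1)):
    X=[.528+np.cos(a)*i*.042-np.sin(a)*j*.1,-.340+np.sin(a)*i*.042+np.cos(a)*j*.1,.016]
    p=wproj(c,X);print(np.round(X,3),np.round(p));cv2.circle(im,tuple(int(round(v)) for v in p),3,(0,255,0),-1)
cv2.imwrite("pics/w4.png",im)
E
```

```text
15.1 [ 0.43874231 -0.32875579  0.24459039] [-1.79957727e+02  1.11336455e-02  8.30967974e+00] [-3.80996251e+01  1.76811976e+01  1.03035310e+02  2.45142808e-02
  5.93217887e+01  4.35781847e+01]
[ 0.633 -0.369  0.016] [389.  27.]
[ 0.622 -0.286  0.016] [303.  23.]
[ 0.423 -0.311  0.016] [300. 224.]
[ 0.434 -0.394  0.016] [384. 226.]
```

View pics/w4.png

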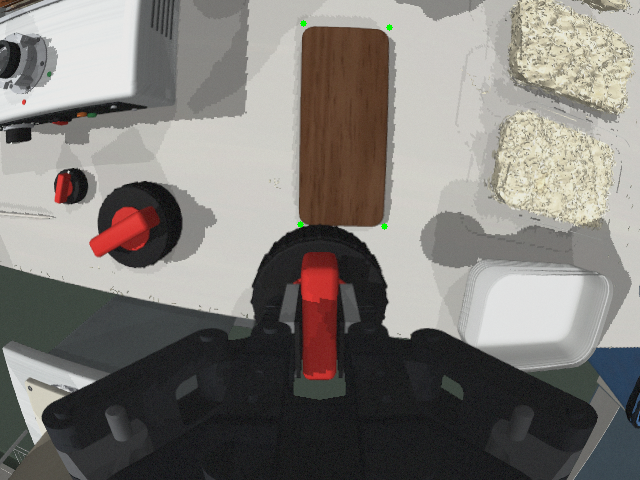

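The projected board corners (green) match the board at (300-389, 27-226). I'll carry the cap over and lower it.

Converted, -17.6 cm is -0.2933, 8.7 cm is 0.145.

{"fn": "jog_arm", "kwargs": {"deltas": [[0,0,0,0.05,-0.0067,0,0],[0,0,0,0.1,-0.0133,0,0],[0,0,0,0.145,-0.0183,0,0],[0,0,0,0.145,-0.0183,-0.0667,0],[0,0,0,0.145,-0.0183,-0.1333,0],[0,0,0,0.145,-0.0183,-0.2,0],[0,0,0,0.145,-0.0183,-0.25,0],[0,0,0,0.145,-0.0183,-0.2833,0],[0,0,0,0.145,-0.0183,-0.2933,0],[0,0,0,0.145,-0.0183,-0.2933,0]]}}

```text
t: 16.4
tcp_pos: [0.526, -0.3405, 0.0692]
tcp_rot: [180.0, -0.0, 8.3]
force: [-0.1, 0.9, -0.5]
gripper_width: 0.0129
gripper_force: 40.0
```

Converted, -0.6 cm is -0.01, -0.4 cm is -0.0067.

{"fn": "jog_arm", "kwargs": {"deltas": [[0,0,0,0,0,-0.0033,0],[0,0,0,0,0,-0.0067,0],[0,0,0,0,0,-0.01,0],[0,0,0,0,0,-0.01,0]]}}

```text
t: 16.9
tcp_pos: [0.5255, -0.3405, 0.0628]
tcp_rot: [-180.0, 0.0, 8.2]
force: [0.1, 0.3, -0.9]
gripper_width: 0.013
gripper_force: 40.0
```

```bash
python3 st.py|egrep "pos|rot|mom|forc"
```

```text
tcp_pos [ 0.5255 -0.3405  0.0628]
tcp_rot [-1.799942e+02  5.300000e-03  8.222800e+00]
force [ 0.0818  0.3012 -0.8949]
moment [-0.0425  0.0348  0.0517]
gripper_force 39.9718
```

Converted, -0.3 cm is -0.005, -0.2 cm is -0.0033.

{"fn": "jog_arm", "kwargs": {"deltas": [[0,0,0,0,0,-0.0017,0],[0,0,0,0,0,-0.0033,0],[0,0,0,0,0,-0.005,0],[0,0,0,0,0,-0.005,0]]}}

```text
t: 17.4
tcp_pos: [0.5256, -0.3405, 0.0598]
tcp_rot: [-180.0, 0.0, 8.2]
force: [-0.6, -0.4, -1.1]
gripper_width: 0.0128
gripper_force: 40.0
```

Converted, -0.05 cm is -0.0008.

{"fn": "jog_arm", "kwargs": {"deltas": [[0,0,0,0,0,-0.0008,0],[0,0,0,0,0,-0.0008,0],[0,0,0,0,0,-0.0008,0]]}}

```text
t: 17.77
tcp_pos: [0.5256, -0.3405, 0.0596]
tcp_rot: [180.0, -0.0, 8.2]
force: [-1.5, 2.0, 4.1]
gripper_width: 0.0129
gripper_force: 40.7
```

Touchdown at 0.0596. I'll release, opening gradually, then rise.

Converted, 0.03 cm is 0.0005.

{"fn": "jog_arm", "kwargs": {"deltas": [[0,0,0,0,0,0.0005,0],[0,0,0,0,0,0.0005,0.1],[0,0,0,0,0,0.0005,0.2],[0,0,0,0,0,0.0005,0.3],[0,0,0,0,0,0.0005,0.45],[0,0,0,0,0,0.0005,0.45],[0,0,0,0,0,0.0005,0.45]], "newtons": 20}}

```text
t: 18.65
tcp_pos: [0.5256, -0.3406, 0.0596]
tcp_rot: [180.0, -0.0, 8.2]
force: [-0.7, -0.5, 0.6]
gripper_width: 0.0384
gripper_force: 0.0
```

Converted, 18 cm is 0.3, 14 cm is 0.2333.

{"fn": "jog_arm", "kwargs": {"deltas": [[0,0,0,0,0,0.0167,0.45],[0,0,0,0,0,0.05,0.45],[0,0,0,0,0,0.1,0.45],[0,0,0,-0.0333,0.0333,0.1667,0.45],[0,0,0,-0.1,0.05,0.2333,0.45],[0,0,0,-0.1667,0.0667,0.3,0.45],[0,0,0,-0.1667,0.0667,0.3,0.45],[0,0,0,-0.1667,0.0667,0.3,0.45]]}}

```text
t: 19.65
tcp_pos: [0.4261, -0.3009, 0.2406]
tcp_rot: [179.9, -0.1, 8.2]
force: [-0.3, -0.8, -0.5]
gripper_width: 0.0384
gripper_force: 0.0
```

```bash
python3 -c "
from h import *
c,o=wrist();print(o['t'],o['tcp_pos']);cv2.imwrite('pics/w5.png',c['img'][...,::-1])
c=eyes.read_camera('scene');cv2.imwrite('pics/s5.png',c['img'][...,::-1])"
```

```text
19.65 [ 0.42610426 -0.30088361  0.24062753]
```

View pics/w5.png

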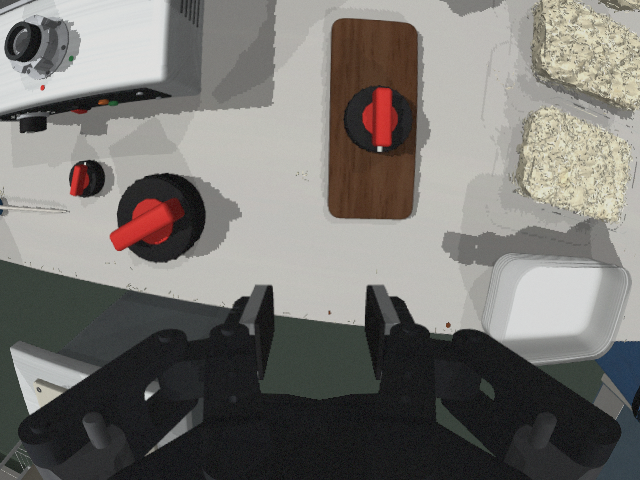

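View pics/s5.png

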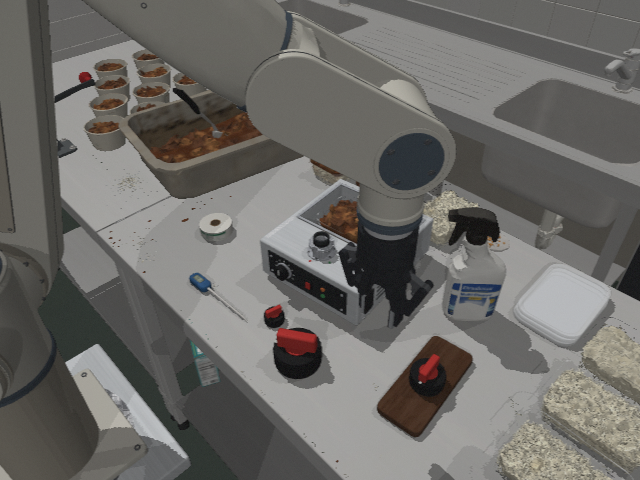

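Both views show the cap upright and wholly on the board, at wrist (378,118) and scene (428,375). The neck is bare and everything else is in place.

```bash
python3 -c "
from cell import sign_off
print(sign_off())"
```

```text
the job is handed in; nothing more can be done
None
```

The middle-sized filler cap is off the warmer and standing grip up, wholly on the board; nothing else looked moved, and I handed the job in at about 20 s of the allowed 54 s (the judge's result wasn't shown).

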